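# Blank reading with a dip probe through the guide bush

## Task

Take the blank reading for the dip probe: move the open sample tube from the white rack into the black cup on the station's sliding carriage, and push the carriage fully home so that the tube stands under the brass guide. Then lift the blue-handled dip probe out of its stand and lower its stem upright through the guide into the tube, never touching any part of the station or the tube with it, until the yellow ring on the stem is level with the top of the brass guide. Finish while still holding the probe there, still and centred in the guide for the reading, and leave the capped tube and the small beaker where they are.

Things in the scene. Friction and masses are not known exactly. Their poses are not given: they have to be found in the camera images.
- station: Probing station, fixed: aluminium base 222 x 92 mm with two rails; a grey post (46 mm wide, 144 mm high, 53 to 83 mm beyond the guide axis in its +x) carries the brass guide at 124 to 142 mm height in a 48 mm boss. Origin: on the worktop under the guide axis. Its x axis is the direction in which the carriage is pushed home (away from the robot, yaw within 0.25 rad), z up.
- guide_top (a point): Centre of the top of the brass guide's bore, 142 mm above the worktop. The bore is vertical, 16 mm across and 18 mm long, flat-faced flange 36 mm across.
- carriage (a joint): How far the carriage is pulled out towards the robot (along the station's -x), m: 0 = fully home against its stop with the cup right under the guide, 0.09 = fully out. It slides with about 1.5 N of friction, has no spring, and stays where it is left.
- well_floor (a point): Centre of the inner floor of the black cup on the carriage (moves with the carriage), 20 mm above the worktop. The cup is 29 mm inside, 34 mm deep, with a mouth flaring to 35 mm; its rim, 46 mm across, is 54 mm above the worktop.
- knob_top (a point): Top of the red knob on the carriage's front end, 62 mm above the worktop, 70 mm in front of the cup's axis (station's -x). The knob is upright, 19 mm across, from 36 to 62 mm height, on a 10 mm stalk.
- rack: White tube rack, fixed, 204 x 58 x 53 mm, with a row of four 29 mm holes 46 mm apart along its own x. Origin: centre of its underside. Tubes stand in it on a floor 8 mm above the worktop; its top is 53 mm up. The open and the capped tube stand in the first and third holes (x = -69 and +23 mm), either way round.
- tube: Open sample tube, pale blue translucent plastic, 26 mm outside, 22 mm inside, 100 mm tall, flat bottom 3 mm thick, about 30 g. Origin: centre of its underside, z up along the tube. At the start it stands upright in the rack.
- capped_tube: Capped amber tube with an orange cap, 26 mm across (cap 29 mm), 106 mm tall; stands in the rack, to be left alone. Origin: centre of its underside.
- stand: Grey upright stand of the dip probe, fixed: foot 80 mm across, pillar 35 mm across, top 125 mm above the worktop, with a 15 mm bore down to 9 mm above the worktop, in which the probe's stem hangs. Origin: centre of its underside.
- probe: Dip probe, 196 mm long, about 80 g, hanging upright in the stand, flange on the stand's top, tip 11 mm above the worktop. Origin: lower tip of the stem, z up along the probe. From the tip: steel stem 6 mm across to 100 mm; collar 12 mm across from 100 to 114 mm; black flange 30 mm across from 114 to 120 mm; round blue handle 24 mm across from 120 to 196 mm.
- depth_ring (a point): Middle of the 3 mm wide yellow ring on the probe's stem, 88 mm above the tip, on the probe's axis.
- beaker: Small glass beaker with spout and pink dye at its bottom, 72 x 78 mm, 90 mm tall, standing to the right of the station; leave alone. Origin: centre of its underside.
Things that resemble listed ones, but are neither listed nor needed, are in the scene too. Of the things that look like the tube, the middle-sized one is meant. Of the things that look like the probe, the middle-sized one is meant.

How it is judged:
By the outcome, as a careful person would: the job done as asked, in the order asked, and still so for the second after the job is handed in, while the arm keeps its last pose, push and grip.
It also fails if it takes over 67 s, if anything falls off the work surface, if the arm or the gripper's body presses on something with over 40 N, if the wrist force passes 120 N, or if a joint passes its speed limit or range.

## Robot

A 6-joint arm with a two-finger parallel gripper is mounted at the origin on a cart in front of the work surface, level with it; the furniture and walls round the work are solid. World frame = base frame: x ahead of the robot, y to its left, z up, the work surface at z = 0. Lengths are in m, angles in rad, forces in N, time in s.
With the tool pointing down it reaches from about 0.3 to 0.875 m from the base axis. Payload 6.4 kg.
Tool frame: the origin (TCP) lies at the very end of the fingers, on their centre line; the grasp point (between the pads) lies 19 mm behind it; z points along the fingers, y is the line along which they close (so a half turn about z gives the same grasp; the last joint's range is limited). The gripper opens to 85 mm and grips with 20 to 120 N. Pads are 22 mm wide; open, the fingers measure 114 mm over their backs; the gripper's body (76 mm by 85 mm) begins 54 mm behind the grasp point. The pads swing forward as they close: fully open they stand 13 mm farther back than shut.
Start: joints at [1.139, 0.181, 1.607, -0, 1.354, -0.206], TCP at [0.129, 0.56, 0.231] pointing down, gripper open.
Joint ranges: [-2.99, 2.99], [-0.89, 2.07], [0.3, 2.58], [-1.14, 4.28], [0, 2.63], [-3.12, 3.12]. Speed limits (rad/s): [2.57, 2.57, 3.01, 3.14, 3.14, 3.14].

## Interface

Orientations are given as a unit quaternion [w, x, y, z].
In Python, from bench import ctrl gives the robot as it stands.
- The arm moves only by the tool jog_arm, never from a script. Its argument "series" is a list that holds one entry, the list of rows, each a list of 7 numbers: the shift along the tool's x, y, z in mm, then the turn, a rotation vector about the tool's x, y, z in rad, then the finger opening in mm, from 0 to 85.4. In form: [[[tx, ty, tz, rx, ry, rz, gripper], ...]]. A call has exactly 10 rows; each row shifts and turns the commanded pose from where the row before left it, along the tool's axes as they then stand; what a row does not reach is not made up. A row lasts 1/10 s, in which the tool goes at most 50 mm and 8.59 degrees, less where a joint would pass 70% of its speed; a pose out of reach is approached as far as the arm can. A call with a gripper value outside its range is refused whole. The fingers move at their own pace and stop on an object; the grip force is fixed at half the most. Time passes only in rows, so rows that do not move let the fingers close, or fill a call up. It gives the time, the measured TCP pose, the force, the opening and the grip force at its end, in the units of the state.
- ctrl.get_obs(): the state, without advancing time (a new reading comes with each control period).
- ctrl.camera(name): name is "scene" or "top"; returns a dict with "frame" (480x640x3 uint8, blue, green, red), "z_map" (480x640 float32, m along the optical axis (not along the pixel's ray), 0 where there is no reading), "fx", "fy", "cx", "cy" (pixels), "xyz" and "rotation" of the camera in the world. Camera axes: x right, y down, z forward; pixel columns grow to the right and rows downward; lengths in m; the calibration is good to about 2 mm. A picture is of the moment at which its call begins.
- ctrl.hand_in(): hands the job in; it is judged then, once.
The state is a dict: "time_s": time; "q": joint angles; "dq": joint speeds; "joint_efforts": joint torques, N m; "eef_pos": TCP position; "eef_rot": TCP orientation; "wrist_force": force on the tool from outside, world axes, zero at the start; "torque": the same for the moment, N m; "opening": opening from 0.0 (shut) to 1.0 (fully open); "grasp_force": force on a finger pad.
Only numpy, scipy, OpenCV 4.12 (cv2) and the standard library are available. Lean on these libraries where they do the work, as an engineer would, in place of code of your own. Each camera call takes 0.05 s, during which the arm holds its last target. There are 200 camera calls.

## Working session

There is one attempt and no reset: what is moved stays moved. The work goes in short steps, Python scripts to look and compute and a tool call to move; the robot and the scene stay as the last step left them, time stands still between calls to the robot, and variables do not carry over. Pictures are saved under pics/ and viewed, at most 11 in all, crops included, and the job is handed in when it is done.

Besides the shell and the picture viewer there is one more tool, called after "Request:" by a JSON object that holds its "name" and its "arguments". jog_arm: Moves the arm, as the interface text tells. Its arguments: {"type":"object","properties":{"series":{"type":"array"}},"required":["series"]}

```bash
ls; mkdir -p pics
cat > h.py <<'E'
import numpy as np, cv2, pickle
from bench import ctrl
def shot(n):
    c=ctrl.camera(n); c={k:(np.array(v) if not isinstance(v,(float,int)) else v) for k,v in c.items()}
    return c
def cloud(c):
    v,u=np.mgrid[0:480,0:640]; z=c['z_map']
    p=np.stack([(u-c['cx'])/c['fx']*z,(v-c['cy'])/c['fy']*z,z],-1)
    return p@c['rotation'].reshape(3,3).T+c['xyz']
def proj(c,P):
    p=(np.atleast_2d(P)-c['xyz'])@c['rotation'].reshape(3,3)
    return np.c_[p[:,0]/p[:,2]*c['fx']+c['cx'],p[:,1]/p[:,2]*c['fy']+c['cy']]
def ray(c,u,v,h):
    d=c['rotation'].reshape(3,3)@np.array([(u-c['cx'])/c['fx'],(v-c['cy'])/c['fy'],1.])
    return c['xyz']+d*(h-c['xyz'][2])/d[2]
E
python3 - <<'E'
from h import *
for n in('scene','top'):
    c=shot(n); cv2.imwrite(f'pics/{n}0.png',c['frame']); pickle.dump(c,open(n+'0.pkl','wb'))
    print(n,c['fx'],c['fy'],c['cx'],c['cy'],c['xyz'],c['rotation'].round(3).tolist())
o=ctrl.get_obs(); print(o)
E
```

```text
pics
scene 528.2139262584552 528.2139262584552 321.65347333876633 241.93295785767103 [ 0.01790265 -0.29138588  0.84180841] [-0.322, 0.848, -0.391, 0.156]
top 484.4258238742652 484.4258238742652 318.3056878807654 239.21973748876763 [0.32834862 0.12964243 1.18935471] [-0.057, 0.705, -0.704, 0.065]
{'time_s': 0.1, 'q': array([ 1.13866776e+00,  1.81473704e-01,  1.60792265e+00, -3.40751444e-05,
        1.35380928e+00, -2.06285539e-01]), 'dq': array([-0.00115381, -0.00285183, -0.00234228,  0.0006899 ,  0.0008624 ,
       -0.00073225]), 'joint_efforts': array([ 2.50131188e-04, -4.45874405e+01, -3.52235985e+01, -2.87076145e-04,
        4.16188559e-03, -3.33349203e-05]), 'eef_pos': array([0.12852614, 0.55992916, 0.23046326]), 'eef_rot': array([-2.37292066e-04,  1.12677993e-01,  9.93631229e-01, -7.70967564e-04]), 'wrist_force': array([-0.03562541,  0.38592523, -1.00135907]), 'torque': array([ 0.005485  , -0.0268409 ,  0.02153339]), 'grasp_force': 0.0, 'opening': 0.9955272000235952}
```

```bash
python3 - <<'E'
s=open('h.py').read()
s=s.replace("    return c\ndef cloud","    from scipy.spatial.transform import Rotation as R\n    q=c['rotation']; c['rotation']=R.from_quat(np.r_[q[1:],q[0]]).as_matrix()\n    return c\ndef cloud",1)
open('h.py','w').write(s)
E
python3 - <<'E'
from h import *
for n in('scene','top'):
    c=shot(n); pickle.dump(c,open(n+'0.pkl','wb'))
    print(c['rotation'].round(2).tolist(), proj(c,[.129,.56,.23]))
    P=cloud(c); print(np.median(P[...,2][c['z_map']>0]))
E
```

```text
[[0.65, -0.56, 0.52], [-0.76, -0.49, 0.42], [0.01, -0.67, -0.74]] [[-32.80569951 200.03051163]]
0.009742829429545852
[[0.0, -0.99, 0.17], [-1.0, -0.0, -0.01], [0.01, -0.17, -0.98]] [[ 81.82279522 432.20746876]]
-0.00023549980816905958
```

View pics/scene0.png

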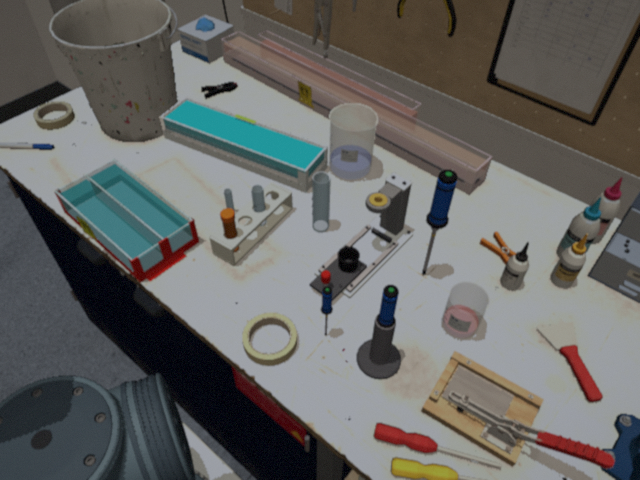

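View pics/top0.png

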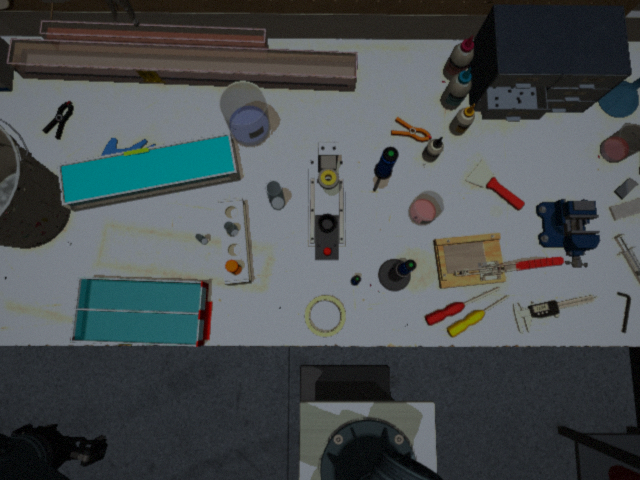

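The scene shows the capped tube (229,220) and open tube (258,198) in the rack. A thin tube (229,200) and a larger one (320,200) stand nearby. The carriage cup is at (348,258), knob (326,277), guide (378,200), the stand with the middle-sized probe (385,330), a big probe (440,200) and a small one (327,300). In the top view the rack is near (233,240), the station (327,200), and the stand (395,272). I'll zoom in.

Run:
```python
from h import *
a=pickle.load(open('top0.pkl','rb'));b=pickle.load(open('scene0.pkl','rb'))
A=cv2.resize(a['frame'][130:300,190:420],None,fx=3.4,fy=3.4,interpolation=cv2.INTER_CUBIC)
B=cv2.resize(b['frame'][165:385,200:480],None,fx=2.7,fy=2.7,interpolation=cv2.INTER_CUBIC)
cv2.imwrite('pics/a.png',np.clip(A*1.6,0,255).astype('uint8'));cv2.imwrite('pics/b.png',np.clip(B*1.6,0,255).astype('uint8'))
# height at a few pixels
Pa,Pb=cloud(a),cloud(b)
for n,P,px in(('top',Pa,[(328,178),(326,222),(327,252),(405,265),(232,267),(230,212),(230,229),(233,250),(203,239),(276,188),(423,207),(385,155),(356,280),(240,205),(238,240)]),('scene',Pb,[(378,200),(348,250),(326,273),(390,290),(228,212),(258,188),(229,192),(321,178),(447,176),(465,292)])):
    for u,v in px: print(n,(u,v),P[v,u].round(3))
```

```text
top (328, 178) [0.693 0.091 0.007]
top (326, 222) [0.577 0.097 0.018]
top (327, 252) [0.495 0.096 0.061]
top (405, 265) [ 0.448 -0.06   0.204]
top (232, 267) [0.453 0.309 0.113]
top (230, 212) [0.603 0.335 0.011]
top (230, 229) [0.555 0.329 0.037]
top (233, 250) [0.507 0.325 0.011]
top (203, 239) [0.528 0.391 0.05 ]
top (276, 188) [0.645 0.216 0.083]
top (423, 207) [ 0.616 -0.145  0.017]
top (385, 155) [ 0.663 -0.015  0.263]
top (356, 280) [0.423 0.035 0.138]
top (240, 205) [0.611 0.305 0.051]
top (238, 240) [0.525 0.307 0.054]
scene (378, 200) [0.661 0.098 0.136]
scene (348, 250) [0.586 0.107 0.047]
scene (326, 273) [0.503 0.095 0.063]
scene (390, 290) [ 0.45  -0.07   0.208]
scene (228, 212) [0.462 0.31  0.115]
scene (258, 188) [0.563 0.33  0.096]
scene (229, 192) [0.534 0.392 0.067]
scene (321, 178) [0.645 0.229 0.128]
scene (447, 176) [ 0.662 -0.027  0.269]
scene (465, 292) [ 0.639 -0.126  0.058]
```

View pics/a.png

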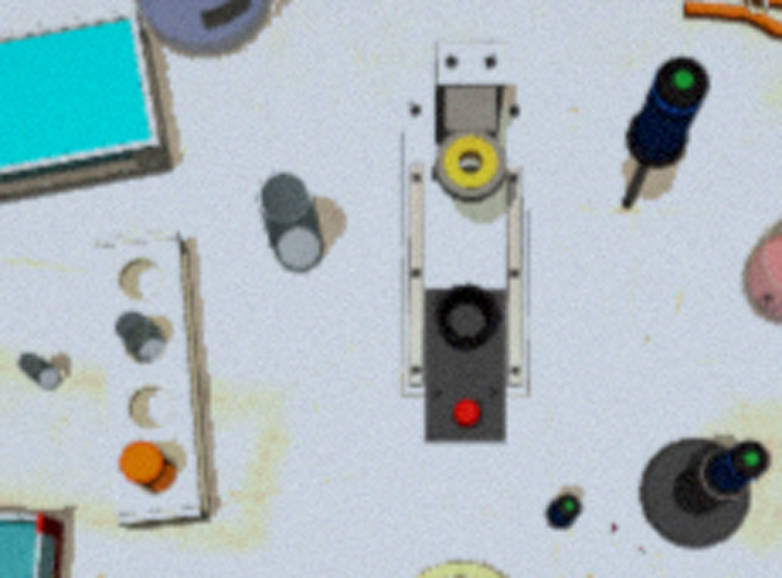

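View pics/b.png

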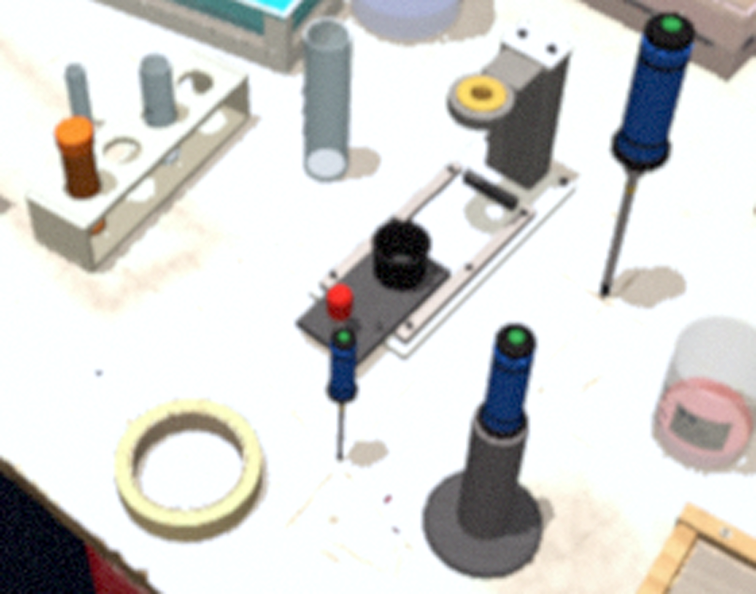

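The crops confirm it: the open tube is in the rack's third hole from the capped end (crop a at (145,335)). The cup is at (467,318), knob (467,412), guide (470,162) and stand probe (745,460). Next come the precise measurements.

```bash
cat > meas.py <<'E'
from h import *
from scipy.optimize import least_squares
def circ(p):
    f=lambda s:np.hypot(*(p-s[:2]).T)-s[2]
    r=least_squares(f,[*p.mean(0),np.ptp(p,0).mean()/2],loss='soft_l1',f_scale=.001)
    return r.x, np.abs(r.fun).mean()
def blob(c,lo,hi,box,pick=None):
    hsv=cv2.cvtColor(c['frame'],cv2.COLOR_BGR2HSV); m=cv2.inRange(hsv,lo,hi)
    k=np.zeros_like(m); x0,y0,x1,y1=box; k[y0:y1,x0:x1]=255; m&=k
    cs,_=cv2.findContours(m,cv2.RETR_EXTERNAL,cv2.CHAIN_APPROX_NONE)
    return m,max(cs,key=cv2.contourArea)[:,0].astype(float)
def oncirc(c,ct,h):
    return circ(np.array([ray(c,u,v,h)[:2] for u,v in ct]))
def tri(c1,p1,c2,p2):
    o=[c['xyz'] for c in(c1,c2)]; d=[ray(c,*p,0)-c['xyz'] for c,p in((c1,p1),(c2,p2))]
    d=[x/np.linalg.norm(x) for x in d]
    t=np.linalg.lstsq(np.c_[d[0],-d[1]],o[1]-o[0],rcond=None)[0]
    a,b=o[0]+t[0]*d[0],o[1]+t[1]*d[1]; return (a+b)/2,np.linalg.norm(a-b)
E
python3 - <<'E'
from meas import *
a=pickle.load(open('top0.pkl','rb'));b=pickle.load(open('scene0.pkl','rb'))
def both(name,lo,hi,ba,bb,h):
    C=[]
    for n,c,box in(('top',a,ba),('scene',b,bb)):
        m,ct=blob(c,lo,hi,box); (s,r)=oncirc(c,ct,h); e=cv2.fitEllipse(ct.astype(np.float32))
        print(name,n,'area',m.sum()//255,'circ',s.round(4),r.round(5),'ell',np.round(e[0],1)); C.append(e[0])
    print('   tri',tri(a,C[0],b,C[1]))
both('brass',(18,90,80),(35,255,255),(310,160,350,200),(360,185,400,215),.142)
both('green',(50,120,60),(75,255,255),(395,255,420,275),(380,280,400,300),.207)
both('redknob',(0,150,80),(6,255,255),(315,240,340,260),(315,265,335,295),.062)
both('black rim',(0,0,0),(180,255,45),(312,212,342,238),(330,240,365,277),.054)
# tube: depth points by view
for n,c in(('top',a),('scene',b)):
    P=cloud(c)
    for nm,x0,x1,y0,y1,z0,z1 in(('tube',.53,.59,.30,.36,.075,.12),('cap',.43,.49,.28,.34,.09,.125),('racktop',.4,.65,.28,.37,.045,.06),('handle',.42,.48,-.1,-.04,.14,.22),('standtop',.4,.5,-.11,-.03,.115,.130),('cuprim',.55,.62,.07,.13,.047,.06),('boss',.6,.72,.05,.13,.13,.15)):
        s=P[(P[...,0]>x0)&(P[...,0]<x1)&(P[...,1]>y0)&(P[...,1]<y1)&(P[...,2]>z0)&(P[...,2]<z1)]
        if len(s)>4: print(n,nm,len(s),np.median(s,0).round(4),s.min(0).round(3),s.max(0).round(3))
E
```

```text
brass top area 166 circ [0.6536 0.0956 0.0171] 0.00061 ell [328.  177.1]
brass scene area 187 circ [0.6574 0.0961 0.0169] 0.00062 ell [377.9 199.3]
   tri (array([0.65340085, 0.09486651, 0.14513675]), np.float64(0.0022002276105710663))
green top area 12 circ [ 0.4485 -0.0707  0.0032] 3e-05 ell [410.5 264.5]
green scene area 26 circ [ 0.4526 -0.0699  0.0041] 0.00044 ell [390.7 289.3]
   tri (array([ 0.4487821 , -0.0706884 ,  0.21103132]), np.float64(0.002267220635134577))
redknob top area 39 circ [0.4983 0.0959 0.0074] 0.0007 ell [326.9 250.7]
redknob scene area 78 circ [0.4982 0.0927 0.0097] 0.002 ell [325.2 275.5]
   tri (array([0.49978981, 0.09520121, 0.05761766]), np.float64(0.0017421937156955566))
black rim top area 484 circ [0.5599 0.0963 0.0288] 0.00257 ell [326.4 226.1]
black rim scene area 472 circ [0.5615 0.0862 0.0279] 0.00368 ell [348.7 260.3]
   tri (array([0.56436829, 0.09337554, 0.04437161]), np.float64(0.008793702271076688))
top tube 101 [0.5485 0.321  0.0972] [0.535 0.308 0.075] [0.56  0.333 0.112]
top cap 139 [0.4558 0.3093 0.1124] [0.442 0.297 0.098] [0.47  0.325 0.
[... 288 characters left out ...]
2 0.0517] [0.55  0.074 0.047] [0.59  0.117 0.059]
top boss 671 [0.6761 0.0953 0.14  ] [0.629 0.072 0.131] [0.72  0.118 0.148]
scene tube 234 [0.5484 0.3174 0.0972] [0.537 0.307 0.076] [0.567 0.336 0.113]
scene cap 227 [0.4561 0.3062 0.1129] [0.445 0.296 0.09 ] [0.474 0.324 0.119]
scene racktop 1613 [0.5211 0.3092 0.0544] [0.424 0.28  0.045] [0.635 0.358 0.06 ]
scene handle 556 [ 0.4438 -0.074   0.1874] [ 0.438 -0.083  0.14 ] [ 0.463 -0.059  0.211]
scene standtop 155 [ 0.44   -0.0776  0.125 ] [ 0.434 -0.088  0.115] [ 0.466 -0.054  0.13 ]
scene cuprim 227 [0.5762 0.0982 0.0543] [0.55  0.074 0.047] [0.596 0.119 0.059]
scene boss 776 [0.6716 0.0926 0.1421] [0.631 0.072 0.13 ] [0.72  0.119 0.149]
```

```bash
cat >> meas.py <<'E'
def cyl(c,P,x,y,z0,z1,r,R=None):
    s=P[(np.hypot(P[...,0]-x,P[...,1]-y)<(R or r*1.6))&(P[...,2]>z0)&(P[...,2]<z1)]
    if len(s)<6: return None
    # outer side surface: drop points well inside
    for _ in range(3):
        f=least_squares(lambda q:np.hypot(s[:,0]-q[0],s[:,1]-q[1])-r,[x,y],loss='soft_l1',f_scale=.0015); x,y=f.x
    return f.x.round(4),len(s),np.abs(f.fun).mean().round(4)
E
python3 - <<'E'
from meas import *
for n in('top','scene'):
    c=pickle.load(open(n+'0.pkl','rb')); P=cloud(c)
    for nm,*g in(('tube',.55,.32,.06,.104,.013),('cap',.457,.308,.06,.11,.0138),('handle',.449,-.07,.14,.202,.012),('pillar',.449,-.07,.03,.12,.0175),('cup',.571,.096,.026,.05,.023),('knob',.50,.095,.04,.06,.0095),('boss',.655,.096,.125,.136,.024)):
        print(n,nm,cyl(c,P,*g))
    # tube rim by ray: contour of pixels with z>.103
    m=((np.hypot(P[...,0]-.55,P[...,1]-.32)<.025)&(P[...,2]>.06)).astype('uint8')
    v,u=np.nonzero(m); print(n,'tube px',u.min(),u.max(),v.min(),v.max())
    m=(np.hypot(P[...,0]-.571,P[...,1]-.096)<.028)&(P[...,2]>.048)&(P[...,2]<.06)
    s=P[m]; print('cup rim c',cv2.minEnclosingCircle((s[:,:2]*1000).astype(np.float32)))
# rack edge yaw
for n in('top','scene'):
    c=pickle.load(open(n+'0.pkl','rb')); P=cloud(c)
    s=P[(abs(P[...,0]-.525)<.13)&(abs(P[...,1]-.32)<.05)&(abs(P[...,2]-.053)<.005)][:,:2]
    print(n,cv2.minAreaRect((s*1000).astype(np.float32)))
E
```

```text
top tube (array([0.5475, 0.3203]), 94, np.float64(0.0013))
top cap (array([0.4568, 0.312 ]), 49, np.float64(0.0013))
top handle (array([ 0.4482, -0.0711]), 70, np.float64(0.0003))
top pillar (array([ 0.4482, -0.0714]), 109, np.float64(0.0003))
top cup (array([0.5615, 0.0905]), 79, np.float64(0.005))
top knob (array([0.499 , 0.0977]), 30, np.float64(0.0022))
top boss (array([0.6536, 0.0954]), 68, np.float64(0.005))
top tube px 223 237 221 235
cup rim c ((568.6275634765625, 95.28546142578125), 22.02764320373535)
scene tube (array([0.552 , 0.3221]), 236, np.float64(0.0011))
scene cap (array([0.4612, 0.3133]), 222, np.float64(0.001))
scene handle (array([ 0.4519, -0.0701]), 376, np.float64(0.0005))
scene pillar (array([ 0.4524, -0.0699]), 593, np.float64(0.0005))
scene cup (array([0.5652, 0.101 ]), 258, np.float64(0.0052))
scene knob (array([0.503 , 0.0973]), 61, np.float64(0.0007))
scene boss (array([0.6579, 0.0955]), 94, np.float64(0.0042))
scene tube px 251 264 184 209
cup rim c ((572.5494384765625, 95.54281616210938), 23.40862464904785)
top ((525.2555541992188, 318.69482421875), (204.11439514160156, 58.98983383178711), 6.029770374298096)
scene ((529.1856689453125, 320.1479187011719), (207.89968872070312, 62.79677200317383), 6.596134662628174)
```

Request:
{"name": "jog_arm", "arguments": {"series": [[[0,0,0,0,0,-0.113,50],[0,0,0,0,0,-0.113,50],[-40,-24,0,0,0,0,50],[-40,-24,0,0,0,0,50],[-40,-24,0,0,0,0,50],[-40,-24,0,0,0,0,50],[-40,-24,0,0,0,0,50],[-40,-24,0,0,0,0,50],[-40,-24,0,0,0,0,50],[-40,-24,0,0,0,0,50]]]}}

```text
time_s: 1.2
eef_pos: [0.4501, 0.3672, 0.2312]
eef_rot: [-0.0, -0.0, 1.0, 0.0]
wrist_force: [0.4, 1.2, 0.3]
opening: 0.589
grasp_force: 0.0
```

Request:
{"name": "jog_arm", "arguments": {"series": [[[-25,-11.5,0,0,0,0,50],[-25,-11.5,0,0,0,0,50],[-25,-11.5,0,0,0,0,50],[-25,-11.5,0,0,0,0,50],[0,0,25,0,0,0,50],[0,0,25,0,0,0,50],[0,0,25,0,0,0,50],[0,0,25,0,0,0,50],[0,0,5,0,0,0,50],[0,0,0,0,0,0,50]]]}}

```text
time_s: 2.2
eef_pos: [0.5481, 0.3222, 0.1253]
eef_rot: [-0.001, -0.0, 1.0, -0.0]
wrist_force: [-0.8, -0.4, -0.0]
opening: 0.585
grasp_force: 0.0
```

Run:
```python
from meas import *
print(ctrl.get_obs()['eef_pos'].round(4))
ims=[]
for n in('scene','top'):
    c=shot(n); pickle.dump(c,open(n+'1.pkl','wb'))
    u,v=proj(c,[.55,.32,.12])[0].astype(int); u=max(u,60);v=max(v,75)
    ims.append(cv2.resize(c['frame'][v-75:v+65,u-60:u+60],None,fx=3.3,fy=3.3,interpolation=cv2.INTER_CUBIC)); print(n,u-60,v-75)
cv2.imwrite('pics/c.png',np.clip(np.hstack(ims)*1.6,0,255).astype('uint8'))
```

```text
[0.5481 0.3222 0.1253]
scene 196 109
top 167 148
```

View pics/c.png

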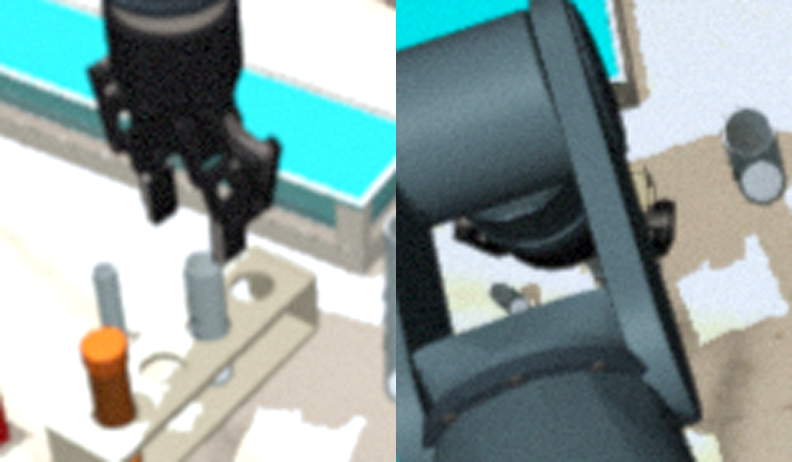

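The view shows the fingers straddling the open tube (crop (207,265)) from above, with clearance on both sides. I'll descend and grip.

Request:
{"name": "jog_arm", "arguments": {"series": [[[-2,1,15,0,0,0,50],[0,0,15,0,0,0,50],[0,0,15,0,0,0,50],[0,0,14,0,0,0,50],[0,0,0,0,0,0,50],[0,0,0,0,0,0,10],[0,0,0,0,0,0,10],[0,0,0,0,0,0,10],[0,0,0,0,0,0,10],[0,0,0,0,0,0,10]]]}}

```text
time_s: 3.3
eef_pos: [0.5511, 0.3235, 0.0678]
eef_rot: [0.0, -0.0, 1.0, 0.0]
wrist_force: [-0.3, -2.0, 0.5]
opening: 0.284
grasp_force: 58.6
```

Request:
{"name": "jog_arm", "arguments": {"series": [[[0,0,-15,0,0,0,10],[0,0,-30,0,0,0,10],[0,0,-30,0,0,0,10],[0,0,-17,0,0,0,10],[0,-20,0,0,0,0,10],[0,-35,0,0,0,0,10],[0,-35,0,0,0,0,10],[0,-35,0,0,0,0,10],[0,-20,0,0,0,0,10],[0,0,0,0,0,0,10]]]}}

```text
time_s: 4.3
eef_pos: [0.5515, 0.1764, 0.1609]
eef_rot: [0.001, 0.001, 1.0, -0.0]
wrist_force: [0.4, 0.3, -0.5]
opening: 0.284
grasp_force: 61.1
```

Run:
```python
from meas import *
o=ctrl.get_obs(); print(o['eef_pos'].round(4),o['opening'],o['grasp_force'])
x,y,z=o['eef_pos']
for n in('scene','top'):
    c=shot(n); pickle.dump(c,open(n+'2.pkl','wb')); P=cloud(c)
    for a,b in((-.058,-.035),(-.035,-.01),(-.05,-.01)): print(n,cyl(c,P,x,y,z+a,z+b,.013,.025))
    s=P[(np.hypot(P[...,0]-x,P[...,1]-y)<.02)&(P[...,2]<z)&(P[...,2]>.06)]; print(len(s), s[:,2].min() if len(s) else 0)
c=pickle.load(open('scene2.pkl','rb'))
u,v=proj(c,[x,y,z-.03])[0].astype(int); print(u-60,v-85)
cv2.imwrite('pics/d.png',np.clip(cv2.resize(c['frame'][v-85:v+85,u-60:u+80],None,fx=3.3,fy=3.3,interpolation=cv2.INTER_CUBIC)*1.6,0,255).astype('uint8'))
```

```text
[0.5515 0.1764 0.1609] 0.2835735534526778 61.111512556672096
scene (array([0.5528, 0.1764]), 106, np.float64(0.0008))
scene (array([0.5523, 0.1768]), 131, np.float64(0.0008))
scene (array([0.5525, 0.1767]), 203, np.float64(0.0008))
283 0.10221969392267627
top (array([0.5488, 0.1765]), 22, np.float64(0.0003))
top (array([0.549 , 0.1768]), 23, np.float64(0.0003))
top (array([0.5489, 0.1767]), 37, np.float64(0.0003))
53 0.10106800585371367
250 128
```

View pics/d.png

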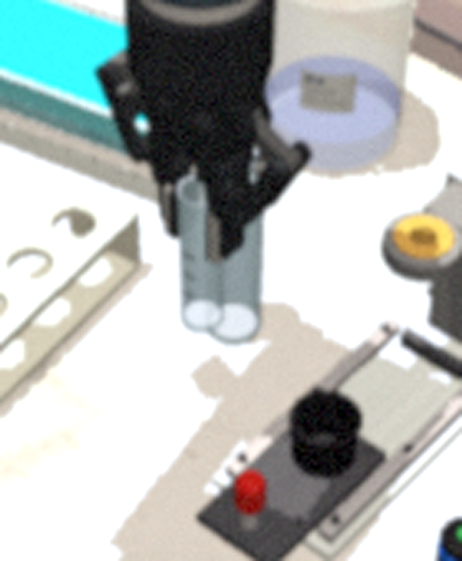

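The view shows the tube held upright, with its bottom at crop (205,313) and the larger tube behind it. The cup is at (325,430) and the knob at (250,490). Next I'll move over the cup and lower.

Request:
{"name": "jog_arm", "arguments": {"series": [[[-5,-20,0,0,0,0,10],[-5,-21,0,0,0,0,10],[-5,-20,0,0,0,0,10],[-5,-20,0,0,0,0,10],[0,0,0,0,0,0,10],[0,0,10,0,0,0,10],[0,0,15,0,0,0,10],[0,0,10,0,0,0,10],[0,0,5,0,0,0,10],[0,0,0,0,0,0,10]]]}}

```text
time_s: 5.4
eef_pos: [0.5697, 0.098, 0.1177]
eef_rot: [-0.001, -0.0, 1.0, 0.0]
wrist_force: [0.3, -0.0, -0.1]
opening: 0.289
grasp_force: 61.1
```

Run:
```python
from meas import *
o=ctrl.get_obs(); x,y,z=o['eef_pos']; print(x,y,z)
for n in('scene','top'):
    c=shot(n); P=cloud(c)
    print(n,cyl(c,P,x,y,z-.055,z-.006,.013,.019))
    for X,Y in((x,y),):
        m=(np.hypot(P[...,0]-x,P[...,1]-y)<.03)&(P[...,2]>.047)&(P[...,2]<.056); s=P[m]
        print('rim',len(s),cv2.minEnclosingCircle((s[:,:2]*1000).astype(np.float32)) if len(s) else 0)
```

```text
0.569683268478151 0.0980499387000024 0.117659526447194
scene (array([0.5708, 0.0981]), 236, np.float64(0.0008))
rim 105 ((572.477783203125, 96.37425231933594), 22.594707489013672)
top (array([0.5675, 0.0968]), 45, np.float64(0.0004))
rim 61 ((568.1492309570312, 95.27908325195312), 21.878067016601562)
```

Request:
{"name": "jog_arm", "arguments": {"series": [[[-1.5,-2,0,0,0,0,10],[0,0,10,0,0,0,10],[0,0,10,0,0,0,10],[0,0,10,0,0,0,10],[0,0,4,0,0,0,10],[0,0,2,0,0,0,10],[0,0,0,0,0,0,10],[0,0,0,0,0,0,10],[0,0,0,0,0,0,10],[0,0,0,0,0,0,10]]]}}

```text
time_s: 6.5
eef_pos: [0.5725, 0.0954, 0.0836]
eef_rot: [0.0, -0.0, 1.0, -0.0]
wrist_force: [0.1, 0.6, -0.4]
opening: 0.289
grasp_force: 60.8
```

Now the last 3 mm or so, then release and retreat upward.

Request:
{"name": "jog_arm", "arguments": {"series": [[[0.5,0,1.5,0,0,0,10],[0,0,1.5,0,0,0,10],[0,0,0.5,0,0,0,10],[0,0,0,0,0,0,10],[0,0,0,0,0,0,45],[0,0,0,0,0,0,45],[0,0,0,0,0,0,45],[0,0,0,0,0,0,45],[0,0,0,0,0,0,45],[0,0,-5,0,0,0,45]]]}}

```text
time_s: 7.5
eef_pos: [0.5712, 0.0955, 0.0843]
eef_rot: [-0.001, -0.0, 1.0, 0.0]
wrist_force: [0.2, 0.0, 0.1]
opening: 0.524
grasp_force: 0.0
```

Request:
{"name": "jog_arm", "arguments": {"series": [[[0,0,-20,0,0,0,45],[0,0,-30,0,0,0,45],[0,0,-30,0,0,0,45],[15,0,0,0,0,0,45],[30,0,0,0,0,0,0],[30,0,0,0,0,0,0],[22,0,0,0,0,0,0],[6,0,0,0,0,0,0],[0,0,0,0,0,0,0],[0,0,0,0,0,0,0]]]}}

```text
time_s: 8.5
eef_pos: [0.4701, 0.0954, 0.1654]
eef_rot: [0.001, -0.0, 1.0, -0.0]
wrist_force: [1.1, 0.1, 0.1]
opening: 0.002
grasp_force: 0.0
```

Run:
```python
from meas import *
o=ctrl.get_obs(); x,y,z=o['eef_pos']; print(x,y,z)
for n in('scene','top'):
    c=shot(n); pickle.dump(c,open(n+'3.pkl','wb')); P=cloud(c)
    for a,b in((.06,.085),(.085,.112)): print(n,'tube',cyl(c,P,.571,.0955,a,b,.013,.019))
    print('knob',cyl(c,P,.501,.0955,.04,.06,.0095))
    s=P[(np.hypot(P[...,0]-.571,P[...,1]-.0955)<.02)&(P[...,2]>.08)]; print('top z',np.percentile(s[:,2],[50,95,99]).round(4))
```

```text
0.4700695903331814 0.09538493119552359 0.16544378058538659
scene tube (array([0.5727, 0.0961]), 110, np.float64(0.0009))
scene tube (array([0.5722, 0.0957]), 172, np.float64(0.0011))
knob (array([0.5033, 0.0969]), 63, np.float64(0.0008))
top z [0.1072 0.1221 0.1233]
top tube None
top tube None
knob NoneTraceback (most recent call last):
  File "<stdin>", line 7, in <module>
    return _quantile_unchecked(
        a, q, axis, out, overwrite_input, method, keepdims, weights)
    return _ureduce(a,
                    func=_quantile_ureduce_func,
    ...<5 lines>...
                    overwrite_input=overwrite_input,
                    method=method)
    r = func(a, **kwargs)
    result = _quantile(arr,
                       quantiles=q,
    ...<2 lines>...
                       out=out,
                       weights=wgt)
    slices_having_nans = np.isnan(arr[-1, ...])
                                  ~~~^^^^^^^^^
IndexError: index -1 is out of bounds for axis 0 with size 0
```

Request:
{"name": "jog_arm", "arguments": {"series": [[[0,0,25,0,0,0,0],[0,0,30,0,0,0,0],[0,0,30,0,0,0,0],[0,0,25,0,0,0,0],[0,0,10,0,0,0,0],[0,0,0,0,0,0,0],[-4,0,0,0,0,0,0],[-4,0,0,0,0,0,0],[-4,0,0,0,0,0,0],[-6,0,0,0,0,0,0]]]}}

```text
time_s: 9.6
eef_pos: [0.4874, 0.0955, 0.0456]
eef_rot: [0.0, -0.0, 1.0, -0.0]
wrist_force: [-1.9, -0.5, 1.9]
opening: -0.002
grasp_force: 0.9
```

Request:
{"name": "jog_arm", "arguments": {"series": [[[-6,0,0,0,0,0,0],[-8,0,0,0,0,0,0],[-8,0,0,0,0,0,0],[-8,0,0,0,0,0,0],[-8,0,0,0,0,0,0],[-8,0,0,0,0,0,0],[-8,0,0,0,0,0,0],[-6,0,0,0,0,0,0],[-4,0,0,0,0,0,0],[0,0,0,0,0,0,0]]]}}

```text
time_s: 10.6
eef_pos: [0.5516, 0.0954, 0.0448]
eef_rot: [0.0, -0.0, 1.0, 0.0]
wrist_force: [-0.5, 0.5, 0.7]
opening: -0.003
grasp_force: 0.0
```

Request:
{"name": "jog_arm", "arguments": {"series": [[[-2,0,0,0,0,0,0],[-2,0,0,0,0,0,0],[-2,0,0,0,0,0,0],[-2,0,0,0,0,0,0],[-1,0,0,0,0,0,0],[-1,0,0,0,0,0,0],[-1,0,0,0,0,0,0],[-1,0,0,0,0,0,0],[0,0,0,0,0,0,0],[0,0,0,0,0,0,0]]]}}

```text
time_s: 11.6
eef_pos: [0.5629, 0.0955, 0.0448]
eef_rot: [0.0, -0.0, 1.0, -0.0]
wrist_force: [-0.9, -0.5, -1.2]
opening: 0.004
grasp_force: 0.4
```

Run:
```python
from meas import *
o=ctrl.get_obs(); x,y,z=o['eef_pos']; print(x,y,z,o['wrist_force'])
for n in('scene',):
    c=shot(n); P=cloud(c)
    for X in(.63,.64,.65):print(n,'tube',cyl(c,P,X,.0955,.06,.11,.013,.019),'knob',cyl(c,P,X-.07,.0955,.04,.06,.0095))
u,v=proj(c,[.62,.0955,.08])[0].astype(int)
cv2.imwrite('pics/e.png',np.clip(cv2.resize(c['frame'][v-85:v+85,u-80:u+80],None,fx=3.3,fy=3.3,interpolation=cv2.INTER_CUBIC)*1.6,0,255).astype('uint8'))
```

```text
0.56293809694312 0.09550930561267214 0.04478326345353004 [-0.90150805 -0.47238424 -1.19306728]
scene tube (array([0.6308, 0.0907]), 132, np.float64(0.0019)) knob (array([0.5631, 0.0952]), 39, np.float64(0.0013))
scene tube (array([0.6349, 0.0835]), 189, np.float64(0.0026)) knob (array([0.5678, 0.0922]), 23, np.float64(0.002))
scene tube (array([0.6547, 0.096 ]), 208, np.float64(0.0009)) knob (array([0.575 , 0.0934]), 11, np.float64(0.0015))
```

View pics/e.png

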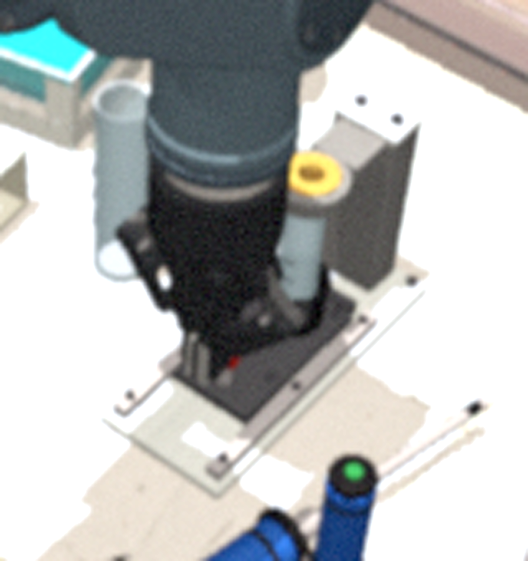

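The carriage is nearly home with the tube upright under the guide (crop (300,260)). The large lookalike probe has toppled, however, and now lies near the stand (crop (260,540)). I'll check when that happened and where it is now.

Run:
```python
from meas import *
for i in range(4):
    c=pickle.load(open(f'scene{i}.pkl','rb')); P=cloud(c); s=P[(P[...,2]>.15)&(abs(P[...,0]-.66)<.04)&(abs(P[...,1]+.02)<.04)]; s2=P[(P[...,2]>.1)&(P[...,2]<.2)&(abs(P[...,0]-.423)<.03)&(abs(P[...,1]-.035)<.03)]
    print(i,len(s),s.mean(0) if len(s) else 0, len(s2))
c=shot('scene'); t=shot('top'); pickle.dump(c,open('scene4.pkl','wb')); pickle.dump(t,open('top4.pkl','wb'))
cv2.imwrite('pics/f.png',np.clip(np.hstack([cv2.resize(c['frame'][150:400,260:510],(400,400)),cv2.resize(t['frame'][120:320,260:460],(400,400))])*1.6,0,255).astype('uint8'))
```

```text
0 1148 [ 0.65850575 -0.02916598  0.22006022] 204
1 1144 [ 0.6584117  -0.02921729  0.22029658] 200
2 1152 [ 0.6584185  -0.0291373   0.22023674] 0
3 0 0 0
```

View pics/f.png

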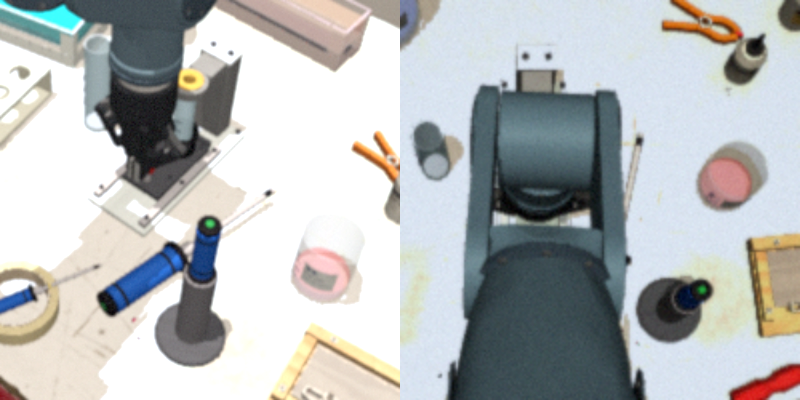

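The left panel (scene) shows two decoys lying on the bench: the large one at (145,275) with its stem pointing to (270,190), and the small one at (20,297). The target probe still stands in its stand at (205,245), clear of both. I'll finish the push gently and watch the force.

Request:
{"name": "jog_arm", "arguments": {"series": [[[-1,0,0,0,0,0,0],[-1,0,0,0,0,0,0],[-1,0,0,0,0,0,0],[0,0,0,0,0,0,0],[0,0,0,0,0,0,0],[0,0,0,0,0,0,0],[0,0,0,0,0,0,0],[0,0,0,0,0,0,0],[0,0,0,0,0,0,0],[0,0,0,0,0,0,0]]]}}

```text
time_s: 12.75
eef_pos: [0.5651, 0.0955, 0.0447]
eef_rot: [-0.001, -0.0, 1.0, -0.0]
wrist_force: [-5.0, -0.6, 2.4]
opening: 0.003
grasp_force: 2.6
```

Request:
{"name": "jog_arm", "arguments": {"series": [[[-0.5,0,0,0,0,0,0],[-0.5,0,0,0,0,0,0],[0,0,0,0,0,0,0],[0,0,0,0,0,0,0],[0,0,0,0,0,0,0],[0,0,0,0,0,0,0],[0,0,0,0,0,0,0],[0,0,0,0,0,0,0],[0,0,0,0,0,0,0],[0,0,0,0,0,0,0]]]}}

```text
time_s: 13.75
eef_pos: [0.5652, 0.0955, 0.0447]
eef_rot: [-0.002, -0.0, 1.0, -0.0]
wrist_force: [-9.3, -0.7, 5.5]
opening: 0.001
grasp_force: 4.4
```

Request:
{"name": "jog_arm", "arguments": {"series": [[[4,0,0,0,0,0,0],[11,0,0,0,0,0,0],[11,0,0,0,0,0,0],[0,0,-25,0,0,0,0],[0,0,-35,0,0,0,0],[0,0,-35,0,0,0,0],[0,0,-40,0,0,0,50],[0,0,-40,0,0,0,50],[0,0,-30,0,0,0,50],[0,0,-5,0,0,0,50]]]}}

```text
time_s: 14.75
eef_pos: [0.5426, 0.0955, 0.2596]
eef_rot: [0.004, -0.0, 1.0, -0.0]
wrist_force: [0.1, -0.1, 0.5]
opening: 0.586
grasp_force: 0.0
```

Request:
{"name": "jog_arm", "arguments": {"series": [[[10,-20,0,0,0,0,50],[20,-35,0,0,0,0,50],[20,-35,0,0,0,0,50],[20,-35,0,0,0,0,50],[15,-30,0,0,0,0,50],[5,-11,0,0,0,0,50],[0,0,0,0,0,0,50],[0,0,0,0,0,0,50],[0,0,0,0,0,0,50],[0,0,0,0,0,0,50]]]}}

```text
time_s: 15.75
eef_pos: [0.4512, -0.0695, 0.2546]
eef_rot: [-0.0, -0.001, 1.0, 0.0]
wrist_force: [-0.1, -0.4, 0.2]
opening: 0.592
grasp_force: 0.0
```

Run:
```python
from meas import *
o=ctrl.get_obs(); print(o['eef_pos'],o['opening'])
c=shot('scene'); P=cloud(c); pickle.dump(c,open('scene5.pkl','wb'))
print('probe',cyl(c,P,.452,-.07,.14,.2,.012),'tube',cyl(c,P,.657,.0955,.06,.11,.013,.019),'knob',cyl(c,P,.588,.0955,.04,.06,.0095))
m,ct=blob(c,(18,90,80),(35,255,255),(360,185,400,215)); print(m.sum()//255,oncirc(c,ct,.142))
```

```text
[ 0.45123512 -0.06947033  0.25464444] 0.5918113941055279
probe (array([ 0.4519, -0.07  ]), 359, np.float64(0.0005)) tube (array([0.6562, 0.0955]), 23, np.float64(0.0008)) knob (array([0.5878, 0.0967]), 62, np.float64(0.0008))
17 (array([0.663087  , 0.10655016, 0.00441047]), np.float64(0.0008462003044191997))
```

The knob-to-guide distance measures 69.6 mm against 70 mm expected, so the carriage is home. I'll descend on the probe and grip it.

Request:
{"name": "jog_arm", "arguments": {"series": [[[1,-1,10,0,0,0,50],[0,0,25,0,0,0,50],[0,0,25,0,0,0,50],[0,0,25,0,0,0,50],[0,0,15,0,0,0,50],[0,0,0,0,0,0,50],[0,0,0,0,0,0,10],[0,0,0,0,0,0,10],[0,0,0,0,0,0,10],[0,0,0,0,0,0,10]]]}}

```text
time_s: 16.8
eef_pos: [0.4505, -0.0717, 0.1557]
eef_rot: [0.001, -0.0, 1.0, -0.0]
wrist_force: [-0.2, 0.5, 2.3]
opening: 0.261
grasp_force: 58.6
```

Request:
{"name": "jog_arm", "arguments": {"series": [[[0,0,0,0,0,0,10],[0,0,0,0,0,0,10],[0,0,0,0,0,0,10],[0,0,-5,0,0,0,10],[0,0,-10,0,0,0,10],[0,0,-15,0,0,0,10],[0,0,-20,0,0,0,10],[0,0,-25,0,0,0,10],[0,0,-25,0,0,0,10],[0,0,-20,0,0,0,10]]]}}

```text
time_s: 17.8
eef_pos: [0.4499, -0.0716, 0.2768]
eef_rot: [0.001, -0.0, 1.0, -0.0]
wrist_force: [0.9, 0.4, -0.9]
opening: 0.267
grasp_force: 58.7
```

Request:
{"name": "jog_arm", "arguments": {"series": [[[0,0,-20,0,0,0,10],[0,0,-20,0,0,0,10],[0,0,-20,0,0,0,10],[0,0,-10,0,0,0,10],[0,0,0,0,0,0,10],[0,0,0,0,0,0,10],[0,0,0,0,0,0,10],[0,0,0,0,0,0,10],[0,0,0,0,0,0,10],[0,0,0,0,0,0,10]]]}}

```text
time_s: 18.8
eef_pos: [0.4497, -0.0714, 0.3444]
eef_rot: [-0.0, -0.0, 1.0, 0.0]
wrist_force: [0.0, -0.4, -0.6]
opening: 0.263
grasp_force: 58.7
```

Run:
```python
from meas import *
o=ctrl.get_obs(); x,y,z=o['eef_pos'];print(o['eef_pos'],o['opening'],o['grasp_force'])
c=shot('scene'); pickle.dump(c,open('scene6.pkl','wb'));t=shot('top'); pickle.dump(t,open('top6.pkl','wb'))
u,v=proj(c,[x,y,z-.06])[0].astype(int); print(u-50,v-80)
u2,v2=proj(t,[x,y,z-.06])[0].astype(int); print(u2-50,v2-80)
cv2.imwrite('pics/g.png',np.clip(np.hstack([cv2.resize(i,None,fx=3.6,fy=3.6,interpolation=cv2.INTER_CUBIC) for i in(c['frame'][v-80:v+80,u-50:u+50],t['frame'][v2-80:v2+80,u2-50:u2+50])])*1.6,0,255).astype('uint8'))
```

```text
[ 0.44972827 -0.07144932  0.34437948] 0.263088347372563 58.68038356304169
346 177
369 178
```

View pics/g.png

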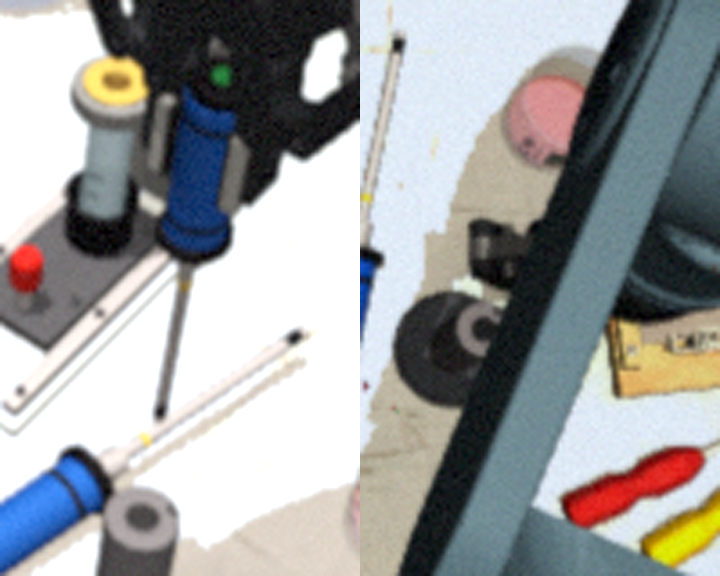

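The left panel shows the probe held upright, with its tip at crop (160,412), well above the stand at (140,515). The ring is at (185,287). The carriage is home with the tube under the guide. Next I'll measure the stem axis against the guide in the same camera.

```bash
cat > stem.py <<'E'
from meas import *
def stem(c,x,y,z,tip):
    """stem axis: mid of each dark row in a thin image band along the axis -> offset from expected axis (m, image-lateral) and depth points"""
    P=cloud(c)
    for a,b,r in((.002,.05,.003),(.05,.085,.003),(.125,.16,.012)):
        print(' tip+%.3f..%.3f'%(a,b),cyl(c,P,x,y,tip+a,tip+b,r,.015))
def ringpx(c,x,y,zr):
    u,v=proj(c,[x,y,zr])[0]; u,v=int(u),int(v)
    hsv=cv2.cvtColor(c['frame'],cv2.COLOR_BGR2HSV); m=cv2.inRange(hsv,(18,80,60),(35,255,255)); k=np.zeros_like(m); k[v-8:v+9,u-8:u+9]=1; m=m*k
    q=np.argwhere(m); return q.mean(0)[::-1] if len(q) else None,len(q),(u,v)
E
python3 - <<'E'
from stem import *
o=ctrl.get_obs(); x,y,z=o['eef_pos']; c=pickle.load(open('scene6.pkl','rb')); tip=.011+z-.1557
stem(c,x+.0015,y,z,tip); print(tip,ringpx(c,x+.0015,y,tip+.088))
p=ringpx(c,x+.0015,y,tip+.088)[0]
if p is not None: print(ray(c,*p,tip+.088))
P=cloud(c); s=P[(np.hypot(P[...,0]-x,P[...,1]-y)<.015)&(P[...,2]>.16)&(P[...,2]<.26)]; print('tip z',np.sort(s[:,2])[:8].round(4))
# same-camera guide, home tube
t=pickle.load(open('scene6.pkl','rb'));m,ct=blob(t,(18,90,80),(35,255,255),(360,185,390,215)); print(m.sum()//255,oncirc(t,ct,.142)); print('tube',cyl(t,P,.657,.0955,.06,.11,.013,.019))
P0=cloud(pickle.load(open('scene0.pkl','rb')));print('boss flange depth',[cyl(t,P0,.657,.0955,a,b,.024,.03) for a,b in((.126,.134),)])
E
```

```text
tip+0.002..0.050 (array([ 0.4509, -0.0699]), 80, np.float64(0.0005))
 tip+0.050..0.085 (array([ 0.4509, -0.0703]), 70, np.float64(0.0005))
 tip+0.125..0.160 (array([ 0.4509, -0.0704]), 296, np.float64(0.0005))
0.19989894969312988 (array([396.875, 255.875]), 8, (397, 255))
[ 0.44968667 -0.07143612  0.28789895]
tip z [0.2011 0.2011 0.2038 0.2038 0.2048 0.2055 0.2058 0.2061]
189 (array([0.65757161, 0.09631468, 0.01700308]), np.float64(0.0009085017300962931))
tube (array([0.6567, 0.0958]), 223, np.float64(0.0009))
boss flange depth [(array([0.6577, 0.0964]), 57, np.float64(0.0036))]
```

Request:
{"name": "jog_arm", "arguments": {"series": [[[-8,6.5,0,0,0,0,10],[-16,13,0,0,0,0,10],[-24,19.5,0,0,0,0,10],[-28,22.5,0,0,0,0,10],[-28,22.5,0,0,0,0,10],[-28,22.5,0,0,0,0,10],[-28,22.5,0,0,0,0,10],[-24,19.5,0,0,0,0,10],[-14,11.5,0,0,0,0,10],[-8,6.5,0,0,0,0,10]]]}}

```text
time_s: 19.9
eef_pos: [0.6569, 0.0969, 0.3438]
eef_rot: [-0.0, -0.001, 1.0, 0.0]
wrist_force: [-0.7, -0.7, -0.4]
opening: 0.267
grasp_force: 58.7
```

Request:
{"name": "jog_arm", "arguments": {"series": [[[0,0,10,0,0,0,10],[0,0,10,0,0,0,10],[0,0,10,0,0,0,10],[0,0,5,0,0,0,10],[0,0,0,0,0,0,10],[0,0,0,0,0,0,10],[0,0,0,0,0,0,10],[0,0,0,0,0,0,10],[0,0,0,0,0,0,10],[0,0,0,0,0,0,10]]]}}

```text
time_s: 20.9
eef_pos: [0.6559, 0.0951, 0.31]
eef_rot: [0.0, -0.0, 1.0, -0.0]
wrist_force: [-0.6, -0.4, -0.7]
opening: 0.265
grasp_force: 58.7
```

Run:
```python
from stem import *
o=ctrl.get_obs(); x,y,z=o['eef_pos']; print(x,y,z,o['opening'],o['wrist_force'].round(1)); tip=.011+z-.1557
c=shot('scene'); pickle.dump(c,open('scene7.pkl','wb')); P=cloud(c)
stem(c,x+.0013,y+.0012,z,tip); print('tip',tip); r=ringpx(c,x+.0013,y+.001,tip+.088); print(r, ray(c,*r[0],tip+.088) if r[0] is not None else 0)
m,ct=blob(c,(18,90,80),(35,255,255),(360,185,400,213)); print(m.sum()//255,oncirc(c,ct,.142)); print('tube',cyl(c,P,.657,.0955,.06,.11,.013,.019))
u,v=proj(c,[x,y,.17])[0].astype(int); print(u-40,v-40)
cv2.imwrite('pics/i.png',np.clip(cv2.resize(c['frame'][v-50:v+50,u-50:u+50],None,fx=6,fy=6,interpolation=cv2.INTER_CUBIC)*1.6,0,255).astype('uint8'))
```

```text
0.6559018309722139 0.0950691203391277 0.3100220499730036 0.26476063221850393 [-0.6 -0.4 -0.7]
 tip+0.002..0.050 (array([0.6568, 0.0964]), 61, np.float64(0.0007))
 tip+0.050..0.085 (array([0.6572, 0.0957]), 52, np.float64(0.0007))
 tip+0.125..0.160 (array([0.6571, 0.0961]), 212, np.float64(0.0009))
tip 0.1653220499730036
(array([383.66666667, 153.66666667]), 3, (383, 153)) [0.6566533  0.09558571 0.25332205]
173 (array([0.65711803, 0.09569382, 0.01609853]), np.float64(0.0006797451670375968))
tube (array([0.6567, 0.0957]), 224, np.float64(0.0008))
339 149
```

View pics/i.png

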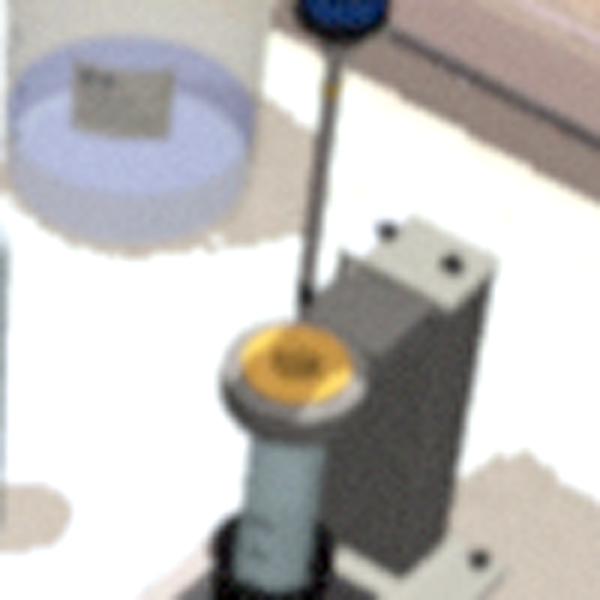

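The stem is upright over the bore: the tip is at crop (305,300) and the bore centre at (297,362), directly below it. The measured axes agree to about 0.5 mm. I'll lower in stages.

Request:
{"name": "jog_arm", "arguments": {"series": [[[0,0,4,0,0,0,10],[0,0,6,0,0,0,10],[0,0,6,0,0,0,10],[0,0,6,0,0,0,10],[0,0,6,0,0,0,10],[0,0,6,0,0,0,10],[0,0,6,0,0,0,10],[0,0,6,0,0,0,10],[0,0,4,0,0,0,10],[0,0,0,0,0,0,10]]]}}

```text
time_s: 21.95
eef_pos: [0.6555, 0.095, 0.2589]
eef_rot: [-0.001, -0.0, 1.0, 0.0]
wrist_force: [0.7, 0.0, -0.4]
opening: 0.268
grasp_force: 58.7
```

Request:
{"name": "jog_arm", "arguments": {"series": [[[0,0,4,0,0,0,10],[0,0,6,0,0,0,10],[0,0,6,0,0,0,10],[0,0,6,0,0,0,10],[0,0,6,0,0,0,10],[0,0,6,0,0,0,10],[0,0,6,0,0,0,10],[0,0,4,0,0,0,10],[0,0,0,0,0,0,10],[0,0,0,0,0,0,10]]]}}

```text
time_s: 22.95
eef_pos: [0.6559, 0.095, 0.2158]
eef_rot: [0.0, -0.0, 1.0, -0.0]
wrist_force: [-0.2, -0.8, -1.0]
opening: 0.266
grasp_force: 58.7
```

```bash
cat > fin.py <<'E'
from stem import *
import sys
o=ctrl.get_obs(); x,y,z=o['eef_pos']; print(o['eef_pos'].round(4),o['wrist_force'].round(1)); tip=.011+z-.1557; print('ring z by TCP',tip+.088)
c=shot('scene'); P=cloud(c)
print('stem above guide',cyl(c,P,.657,.096,.146,tip+.098,.003,.012),'handle',cyl(c,P,.657,.096,tip+.125,tip+.16,.012,.015),'tube',cyl(c,P,.657,.0955,.06,.11,.013,.019))
X,Y=.6571,.096
hsv=cv2.cvtColor(c['frame'],cv2.COLOR_BGR2HSV)
us=[proj(c,[X,Y,h])[0] for h in np.arange(.136,.17,.002)]
for h,(u,v) in zip(np.arange(.136,.17,.002),us): print(h.round(3),(u.round(1),v.round(1)),hsv[int(round(v)),int(round(u))],cv2.getRectSubPix(c['frame'],(1,1),(u,v))[0,0])
# flange underside height via widest dark disc: depth top points
s=P[(np.hypot(P[...,0]-X,P[...,1]-Y)<.018)&(np.hypot(P[...,0]-X,P[...,1]-Y)>.0135)&(P[...,2]>tip+.108)&(P[...,2]<tip+.13)]; print('flange rim z - tip',np.percentile(s[:,2]-tip,[10,50,90]).round(4),len(s))
u,v=map(int,us[3]); cv2.imwrite(f'pics/{sys.argv[1]}.png',np.clip(cv2.resize(c['frame'][v-35:v+35,u-35:u+35],None,fx=8,fy=8,interpolation=cv2.INTER_CUBIC)*1.6,0,255).astype('uint8'))
E
python3 fin.py j
```

```text
[0.6559 0.095  0.2158] [-0.2 -0.8 -1. ]
ring z by TCP 0.15911009411105237
stem above guide (array([0.6572, 0.0963]), 27, np.float64(0.0009)) handle (array([0.6573, 0.0962]), 170, np.float64(0.0009)) tube (array([0.6568, 0.0959]), 222, np.float64(0.0009))
0.136 (np.float64(377.5), np.float64(201.6)) [ 19 129 117] [ 58  85 104]
0.138 (np.float64(377.6), np.float64(200.8)) [12 62 82] [60 69 81]
0.14 (np.float64(377.7), np.float64(200.1)) [ 4 25 70] [61 64 71]
0.142 (np.float64(377.8), np.float64(199.3)) [18 19 68] [62 65 69]
0.144 (np.float64(377.9), np.float64(198.6)) [18 19 68] [63 66 69]
0.146 (np.float64(378.0), np.float64(197.8)) [18 18 69] [64 67 70]
0.148 (np.float64(378.1), np.float64(197.1)) [ 9 25 72] [65 67 72]
0.15 (np.float64(378.2), np.float64(196.3)) [13 43 72] [62 66 73]
0.152 (np.float64(378.3), np.float64(195.5)) [13 43 72] [59 66 74]
0.154 (np.float64(378.4), np.float64(194.8)) [13 57 72] [54 67 76]
0.156 (np.float64(378.5), np.float64(194.0)) [ 19 108  80] [45 68 81]
0.158 (np.float64(378.6), np.float64(193.2)) [ 22 121  84] [44 71 83]
0.16 (np.float64(378.7), np.float64(192.4)) [18 70 80] [54 73 82]
0.162 (np.float64(378.8), np.float64(191.7)) [18 70 80] [66 74 80]
0.164 (np.float64(378.9), np.float64(190.9)) [ 0 14 74] [74 74 77]
0.166 (np.float64(379.0), np.float64(190.1)) [ 0 14 75] [71 71 75]
0.168 (np.float64(379.1), np.float64(189.3)) [ 0  7 73] [71 71 73]
flange rim z - tip [0.1181 0.1214 0.1235] 46
```

Request:
{"name": "jog_arm", "arguments": {"series": [[[0,0,3,0,0,0,10],[0,0,4,0,0,0,10],[0,0,4,0,0,0,10],[0,0,4,0,0,0,10],[0,0,2,0,0,0,10],[0,0,0,0,0,0,10],[0,0,0,0,0,0,10],[0,0,0,0,0,0,10],[0,0,0,0,0,0,10],[0,0,0,0,0,0,10]]]}}

```text
time_s: 24.0
eef_pos: [0.6559, 0.095, 0.199]
eef_rot: [0.0, -0.0, 1.0, -0.0]
wrist_force: [0.2, 0.1, -1.1]
opening: 0.266
grasp_force: 58.7
```

```bash
python3 fin.py k
```

```text
[0.6559 0.095  0.199 ] [ 0.2  0.1 -1.1]
ring z by TCP 0.14229293606547125
stem above guide (array([0.6576, 0.0962]), 6, np.float64(0.0004)) handle (array([0.6574, 0.0962]), 172, np.float64(0.001)) tube (array([0.6567, 0.0957]), 222, np.float64(0.0009))
0.136 (np.float64(377.5), np.float64(201.6)) [ 18 133 113] [ 53  84 104]
0.138 (np.float64(377.6), np.float64(200.8)) [ 19 101  86] [50 73 86]
0.14 (np.float64(377.7), np.float64(200.1)) [ 22 129  85] [42 73 85]
0.142 (np.float64(377.8), np.float64(199.3)) [ 19 104  83] [45 71 83]
0.144 (np.float64(377.9), np.float64(198.6)) [ 19 104  83] [53 68 79]
0.146 (np.float64(378.0), np.float64(197.8)) [14 45 73] [60 66 72]
0.148 (np.float64(378.1), np.float64(197.1)) [ 5 23 68] [62 64 69]
0.15 (np.float64(378.2), np.float64(196.3)) [10 33 70] [62 65 70]
0.152 (np.float64(378.3), np.float64(195.5)) [10 33 70] [63 65 70]
0.154 (np.float64(378.4), np.float64(194.8)) [ 5 22 70] [61 62 66]
0.156 (np.float64(378.5), np.float64(194.0)) [ 8 20 52] [50 51 54]
0.158 (np.float64(378.6), np.float64(193.2)) [30  9 27] [31 31 33]
0.16 (np.float64(378.7), np.float64(192.4)) [113  51  20] [22 20 20]
0.162 (np.float64(378.8), np.float64(191.7)) [113  51  20] [26 17 14]
0.164 (np.float64(378.9), np.float64(190.9)) [112 196  39] [42 19 11]
0.166 (np.float64(379.0), np.float64(190.1)) [109 192  61] [59 31 15]
0.168 (np.float64(379.1), np.float64(189.3)) [110 190  67] [65 33 16]
flange rim z - tip [0.1172 0.1207 0.1233] 41
```

View pics/k.png

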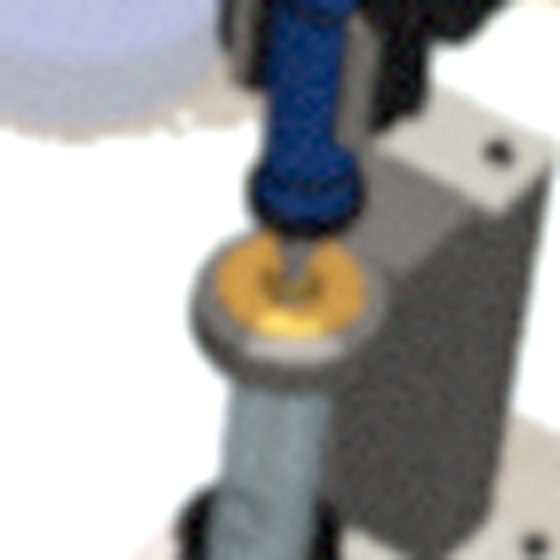

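The picture shows the stem entering the centre of the brass bore (crop (293,285)), with the yellow ring at the bore mouth. The ring comes out at about 0.142 m, the stem is centred to about 0.5 mm, and there are no contact forces.

```bash
python3 -c "
from bench import ctrl
print(ctrl.hand_in())"
```

```text
the job is handed in; nothing more can be done
None
```

I handed the job in with the tube under the guide, the carriage home, and the probe held still and upright in the bore with its yellow ring level with the guide top (about 0.142 m) and centred to about 0.5 mm; the two decoy probes fell over during the run (cause not established), and I didn't check whether the arm touched them.

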